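# Let the propped lid of a slide case down on a finger

## Task

The lid of the wooden slide case is propped open by the brass rod in front. Slide a finger in close under the lip of the lid, push the rod sideways to the right (as you face the case) so that it folds flat, catch the falling lid on the outside of the finger and lower it gently until it is fully shut, without a slam: there is glass inside. Do not grip, lift or shift the case or raise its lid, and leave everything else where it stands; finish with the hand clear.

Things in the scene. Friction and masses are not known exactly. Their poses are not given: they have to be found in the camera images.
- case: Wooden slide case, loose, about 1.0 kg, 113 mm deep (its x), 150 mm wide (y), 97 mm tall shut. Origin: centre of the underside; x points from its front (robot side) to its back, y to its left, z up. Front wall at x = -57 mm; rim of the lower part at z = 70 mm, all above it is the lid, hinged along the back at x = +56, z = 71 mm. A row of glass slides stands inside.
- case_lid (a joint): Opening angle of the lid: 0 shut, about 0.49 propped; positive raises the front edge. Lid and lip together weigh about 0.24 kg, 1.1 N at the lip; the hinge runs freely, so without support the lid drops at once.
- case_prop (a joint): Angle of the brass prop rod: about -0.05 upright against its stop; grows as the rod swings to the case's right (its -y); about 1.5 folded flat along the case front, 50 mm above the counter. Stays upright by itself; takes under 3 N sideways near the tip; past some 0.4 rad it falls flat by its own weight once the lid is off it.
- lip_edge (a point): Middle of the lower front edge of the wooden finger lip on the lid's front. The lip is 8 mm thick, 128 mm wide, stands out 26 mm. Edge: 138 mm in front of the hinge line and 12 mm above the lid's lower rim; lid shut: x = -82, z = 83 mm in the case frame. The point turns with the lid; its axes are the case's when shut.
- prop_tip (a point): Centre of the round rubber tip (9 mm) at the upper end of the prop rod, which carries the lip from below, 7 mm behind the lip's front edge. The rod is 6 mm thick and 88 mm long from pivot to tip centre and leans back (+x) by 0.13 rad when upright.
- prop_pivot (a point): Pivot of the prop rod on the case's front wall: x = -64, y = +16, z = 50 mm in the case frame.
- oil_bottle: small dropper bottle with black cap, 26 mm wide, 74 mm tall, standing about 110 mm to the right of the case's middle; origin under its centre; a bystander
- petri: closed round dish, 56 mm wide, 13 mm tall, about 125 mm to the left of the case's middle; origin under its centre; a bystander
- tube_rack: rack with six capped tubes, 46x110x82 mm, right of the case; origin under its centre; a bystander
- slide_box: flat blue box, 74x98x40 mm, right of the case; origin under its centre; a bystander
- timer: bench timer, 58x70x19 mm, in front of the case; origin under its centre; a bystander
- lens_tissue: flat booklet, 64x93x6 mm, in front of the case, left; origin under its centre; a bystander
- forceps: steel forceps, 117x14x5 mm, lying in front, right of the timer; origin under the centre; a bystander
- bottle_short: amber bottle, black cap, 50 mm wide, 111 mm tall, at the right; origin under its centre; a bystander
Not all that is in view belongs to the job. Several things have the shape of the case; the one meant has the colours described above.

How it is judged (in metres and radians):
On the way:
1. the prop rod is pushed out of the way and the lid lies on a finger, part open and under control (value of joint case_prop above 0.4 rad and value of joint case_lid between 0.1 and 0.47 rad and velocity of joint case_lid above -1 rad/s and contact force between the fingers and case_lid above 0.1 N), for 0.2 s.
At the end, for the whole second after the job is handed in: The lid is fully shut (less than 0.02 rad), the prop rod lies folded (over 1.3 rad), and the case stands upright and at rest within 20 mm of where it stood (value of joint case_lid below 0.02 rad and value of joint case_prop above 1.3 rad and distance of case from where it was at the start of the episode below 0.02 m and angle between case's own z axis and vertical below 0.03 rad and linear speed of case below 0.01 m/s); the robot touches nothing.
It fails at once if the lid drops or is slammed: faster than 2 rad/s (about a quarter of a metre per second at the lip) in the lower half of its swing (value of joint case_lid below 0.25 rad and velocity of joint case_lid below -2 rad/s).
It fails at once if the lid is raised well above the prop (value of joint case_lid above 0.65 rad).
It fails at once if the lip is pinched or forced (over 12 N) while the lid is lowered (value of joint case_lid below 0.25 rad and contact force between the fingers and case_lid above 12 N).
It fails at once if the case is lifted, tipped or shoved more than 30 mm (height (world z) of case above 0.008 m or angle between case's own z axis and vertical above 0.1 rad or distance of case from where it was at the start of the episode above 0.03 m).
It fails at once if something else on the counter is moved by more than 20 mm (distance of any of oil_bottle, petri, tube_rack, slide_box, timer, lens_tissue, forceps, bottle_short from where it was at the start of the episode above 0.02 m).
It also fails if it takes over 45 s, if anything falls off the work surface, if the arm or the gripper's body presses on something with over 40 N, if the wrist force passes 120 N, or if a joint passes its speed limit or range.

## Robot

A 7-joint arm with a two-finger parallel gripper is mounted at the origin on a cart in front of the work surface, level with it; the furniture and walls round the work are solid. World frame = base frame: x ahead of the robot, y to its left, z up, the work surface at z = 0. Lengths are in m, angles in degrees, forces in N, time in s.
With the tool pointing down it reaches from about 0.425 to 1.025 m from the base axis. Payload 9.4 kg.
Tool frame: the origin (TCP) lies on the centre line of the jaws, within the pads' length; the fingertips stand 19 mm ahead of it and the grasp point (between the pads) is the TCP; z points along the fingers, y is the direction in which the jaws open and shut (so a half turn about z gives the same grasp; the last joint's range is limited). The gripper opens to 85 mm and grips with 20 to 120 N. Pads are 22 mm wide; open, the fingers measure 114 mm over their backs; the gripper's body (76 mm by 85 mm) begins 54 mm behind the grasp point. The pads swing forward as they close: fully open they stand 13 mm farther back than shut.
Start: joints at [-73.321, 34.337, -0.143, 91.639, 0.103, 54.024, -4.572], TCP at [0.261, 0.677, 0.25] pointing down, gripper open.
Joint ranges: [-147.43, 147.43], [-19.82, 112.94], [-74.19, 73.91], [6.32, 146.72], [-59.91, 239.91], [6.04, 106.73], [-150.56, 150.56]. Speed limits (degrees/s): [127.2, 127.2, 172.46, 172.46, 180, 180, 180].

## Interface

Orientations are given as [roll, pitch, yaw] about the fixed x, y, z axes, in that order (R = Rz(yaw) Ry(pitch) Rx(roll)).
In Python, from bench import manip gives the robot as it stands.
- The arm moves only by the tool arm_command, never from a script. Its argument "series" is a list of rows, each a list of 7 numbers: the shift along the tool's x, y, z in m, then the turn, a rotation vector about the tool's x, y, z in rad, then the opening, from -1 (shut) to 1 (fully open). A call has 1 to 10 rows; each row is the pose to reach, as a shift and turn from the pose commanded when the call began, along the tool's axes at that moment; what a row does not reach only later rows make up. A row lasts 1/12 s, in which the tool goes at most 41.7 mm and 7.16 degrees, less where a joint would pass 70% of its speed; a pose out of reach is approached as far as the arm can. A call with a gripper value outside its range is refused whole. The fingers move at their own pace and stop on an object; the grip force is fixed at half the most. Time passes only in rows, so rows that repeat a pose let the fingers close. It gives the time, the measured TCP pose, the force and the opening at its end, in the units of the state.
- manip.sense(): the state, without advancing time (a new reading comes with each control period).
- manip.camera(name): name is "scene" or "top" or "wrist"; returns a dict with "color" (400x640x3 uint8, blue, green, red), "z_map" (400x640 float32, m along the optical axis (not along the pixel's ray), 0 where there is no reading), "fovy" (degrees; the focal length in pixels is half the picture's height over the tangent of half this angle, whatever the lens; pixels are square), "cx", "cy" (the principal point, pixels), "T" (4x4, takes a point from camera to world coordinates); the wrist camera has in their place "tool_from_camera" (4x4, takes a point from camera to tool coordinates, whose origin is the TCP and whose axes are the flange's). Camera axes: x right, y down, z forward; pixel columns grow to the right and rows downward; lengths in m; the calibration is good to about 2 mm. A picture is of the moment at which its call begins: read the wrist's pose just before it.
- manip.finish_job(): hands the job in, once; it reports no verdict.
The state is a dict: "time_s": time; "q": joint angles; "dq": joint speeds; "tau": joint torques, N m; "tcp_pos": TCP position; "eef_rot": TCP orientation; "ft_force": force on the tool from outside, world axes, zero at the start; "ft_torque": the same for the moment, N m; "opening": finger opening in m.
Only numpy, scipy, OpenCV 4.12 (cv2) and the standard library are available. Lean on these libraries where they do the work, as an engineer would, in place of code of your own. Each camera call takes 0.05 s, during which the arm holds its last target.

## Working session

There is one attempt and no reset: what is moved stays moved. The work goes in short steps, Python scripts to look and compute and a tool call to move; the robot and the scene stay as the last step left them, time stands still between calls to the robot, and variables do not carry over. Pictures are saved under pics/ and viewed, and the job is handed in when it is done.

Besides the shell and the picture viewer there is one more tool, called after "Emit:" as name(argument=value, ...), one argument or row to a line, values as JSON. arm_command: Moves the arm, as the interface text tells. Its arguments: {"type":"object","properties":{"series":{"type":"array","items":{"type":"array","items":{"type":"number"}}}},"required":["series"]}

```bash
ls; mkdir -p pics
cat > h.py <<'E'
import numpy as np, cv2
from bench import manip
def save(c,n): cv2.imwrite('pics/'+n+'.png',c['color'])
def f(c): return c['color'].shape[0]/2/np.tan(np.radians(c['fovy'])/2)
def cloud(c):
    z=c['z_map'];h,w=z.shape;u,v=np.meshgrid(np.arange(w),np.arange(h))
    P=np.stack([(u-c['cx'])*z/f(c),(v-c['cy'])*z/f(c),z],-1)
    T=c['T'];W=P@T[:3,:3].T+T[:3,3];W[z==0]=np.nan
    return W
E
python3 - <<'E'
from h import *
print(manip.sense())
for n in ('scene','top'):
    c=manip.camera(n);save(c,n+'0');np.savez(n+'0.npz',**{k:v for k,v in c.items()})
    print(n,c['fovy'],c['cx'],c['cy'],c['T'].round(3).tolist())
E
```

```text
pics
{'time_s': 0.0, 'q': array([-73.32053539,  34.38656263,  -0.14594373,  91.67860815,
         0.10346557,  54.02461841,  -4.57149563]), 'dq': array([-0.0711349 ,  0.02358976, -0.00500752, -0.00098272,  0.03266267,
       -0.00010509, -0.08588042]), 'tau': array([-3.87030368e-04, -7.76435781e+01,  1.56483036e+00, -2.58005118e+01,
        1.24635504e-02,  8.67883558e-03,  7.80492599e-06]), 'tcp_pos': array([0.26054923, 0.67610825, 0.24940556]), 'eef_rot': array([-1.79910722e+02,  8.35348056e-03,  1.58930395e+02]), 'ft_force': array([ 0.56080023, -0.10636516,  0.08302446]), 'ft_torque': array([ 0.04937296, -0.01203207,  0.00923969]), 'opening': 0.08537840205718354}
scene 49.34607616650641 320.51886953479806 205.33958575459715 [[0.575, -0.34, 0.744, -0.288], [-0.818, -0.222, 0.53, -0.357], [-0.015, -0.914, -0.406, 0.559], [0.0, 0.0, 0.0, 1.0]]
top 52.15726030219864 314.68402615809845 200.9481647204062 [[-0.042, -0.976, 0.215, 0.292], [-0.999, 0.042, -0.003, 0.242], [-0.007, -0.215, -0.977, 1.228], [0.0, 0.0, 0.0, 1.0]]
```

View pics/scene0.png

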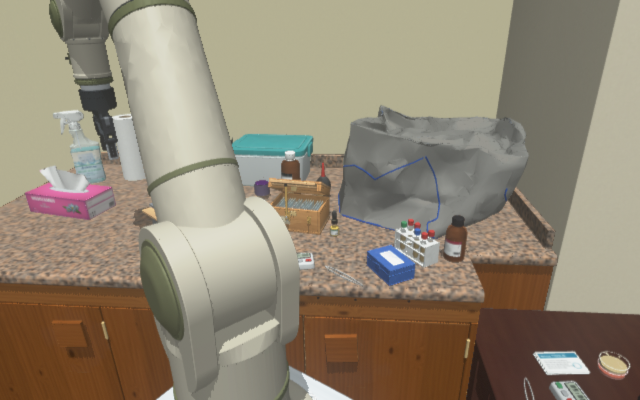

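View pics/top0.png

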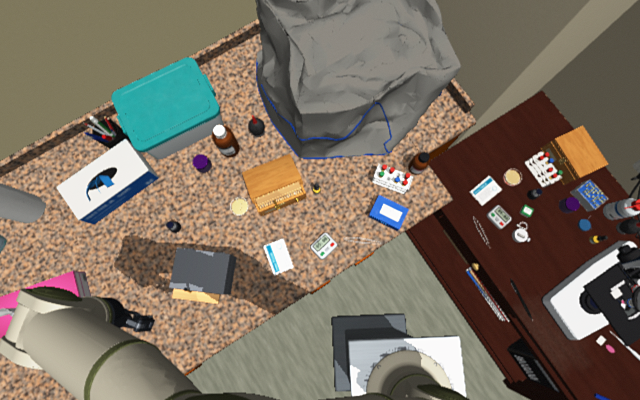

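Case candidates in the top view: the wooden open case with brass rod at (275,185), a dark/grey-lidded case at (203,275), and a wooden box on the other table at (580,150). By colour and position among the listed neighbours I choose (275,185). I'll check it in a close crop.

Run:
```python
from h import *
a=cv2.imread('pics/scene0.png')[140:290,230:480]; b=cv2.imread('pics/top0.png')[140:270,220:340]
cv2.imwrite('pics/crop_s.png',cv2.resize(a,None,fx=3.2,fy=3.2,interpolation=2)); cv2.imwrite('pics/crop_t.png',cv2.resize(b,None,fx=4.5,fy=4.5,interpolation=2))
for n in ('top','scene'):
    c=dict(np.load(n+'0.npz')); W=cloud(c); np.save(n+'W.npy',W)
W=np.load('topW.npy')
for u,v in [(275,188),(268,175),(250,168),(293,158),(302,178),(253,187),(303,203),(257,213),(280,205),(300,190),(239,207),(316,188),(323,245),(278,257),(360,240),(388,212),(390,180),(420,160),(340,270)]:
    print((u,v),W[v,u].round(3))
```

```text
(275, 188) [0.572 0.346 0.144]
(268, 175) [0.616 0.367 0.122]
(250, 168) [0.676 0.437 0.004]
(293, 158) [0.704 0.301 0.   ]
(302, 178) [0.637 0.275 0.004]
(253, 187) [0.581 0.408 0.131]
(303, 203) [0.557 0.275 0.004]
(257, 213) [ 0.533  0.417 -0.   ]
(280, 205) [0.546 0.342 0.041]
(300, 190) [0.585 0.281 0.056]
(239, 207) [0.553 0.471 0.003]
(316, 188) [0.591 0.233 0.048]
(323, 245) [0.424 0.22  0.018]
(278, 257) [0.395 0.355 0.008]
(360, 240) [ 0.437  0.107 -0.003]
(388, 212) [0.511 0.024 0.041]
(390, 180) [0.605 0.013 0.054]
(420, 160) [ 0.648 -0.069  0.102]
(340, 270) [ 0.35   0.172 -0.004]
```

View pics/crop_s.png

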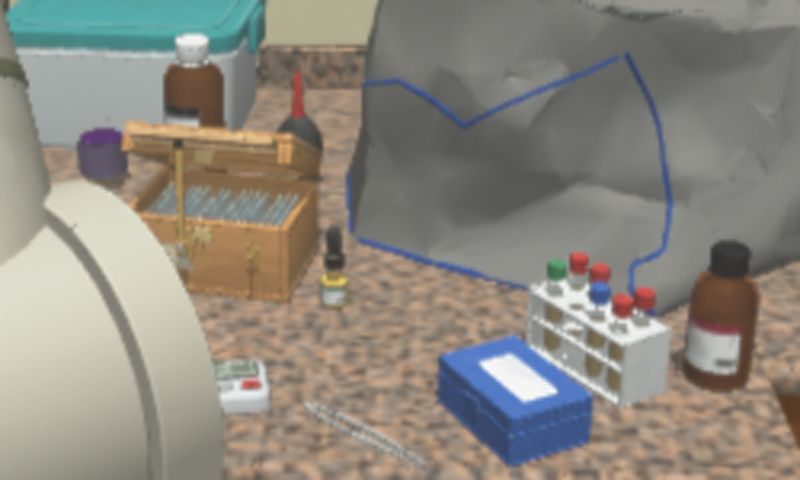

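View pics/crop_t.png

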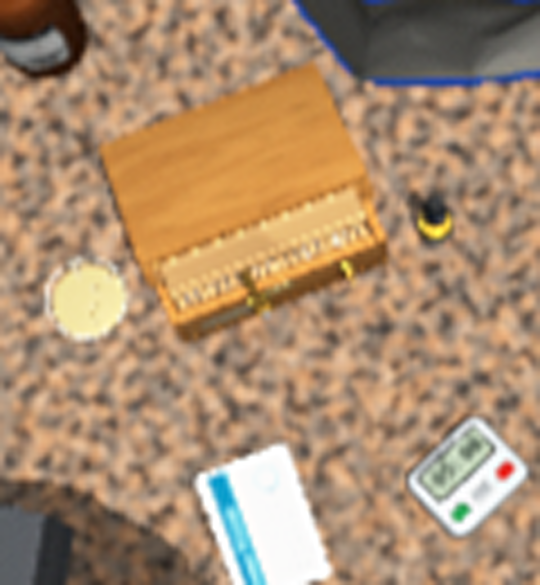

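The crops show the wooden case: lid open, glass slides inside, brass rod at scene px (285,200), and the dropper bottle to its right. That is the right one. Next I'll fit its pose.

Run:
```python
from h import *
for n in('top','scene'):
    W=np.load(n+'W.npy'); c=dict(np.load(n+'0.npz'));col=c['color']
    m=(W[...,0]>.45)&(W[...,0]<.72)&(W[...,1]>.25)&(W[...,1]<.46)&(W[...,2]>.015)
    P=W[m]; uv=np.argwhere(m)
    print(n,len(P),P.min(0).round(3),P.max(0).round(3))
    # lid top plane by ransac
    best=None;rng=np.random.default_rng(0)
    for planes in range(3):
        best=0
        for i in range(2000):
            a=P[rng.choice(len(P),3,False)];nn=np.cross(a[1]-a[0],a[2]-a[0]);l=np.linalg.norm(nn)
            if l<1e-5: continue
            nn/=l;ok=abs((P-a[0])@nn)<.002
            if ok.sum()>best: best=ok.sum();bo=ok
        Q=P[bo];mu=Q.mean(0);nn=np.linalg.svd(Q-mu)[2][2];nn*=np.sign(nn[2]) if abs(nn[2])>.3 else 1
        print('plane',len(Q),mu.round(3),nn.round(3),'yawdeg',np.degrees(np.arctan2(nn[1],nn[0])).round(1),'tilt',np.arccos(abs(nn[2])).round(3))
        if abs(nn[2])>.5:
            r=cv2.minAreaRect((Q[:,:2]*1000).astype(np.float32));print('rect',r,cv2.boxPoints(r).round().tolist())
        P=P[~bo]
```

```text
top 2807 [0.523 0.25  0.015] [0.72 0.46 0.23]
plane 1197 [0.615 0.359 0.123] [0.441 0.162 0.883] yawdeg 20.2 tilt 0.489
rect ((620.6466674804688, 329.07666015625), (121.85562896728516, 212.8223419189453), 22.630016326904297) [[523.0, 404.0], [605.0, 207.0], [718.0, 254.0], [636.0, 451.0]]
plane 445 [0.577 0.345 0.14 ] [0.37  0.124 0.921] yawdeg 18.6 tilt 0.401
rect ((617.0458984375, 326.0364074707031), (134.650146484375, 212.96730041503906), 27.103866577148438) [[509.0, 390.0], [606.0, 201.0], [725.0, 262.0], [628.0, 451.0]]
plane 251 [0.548 0.338 0.063] [-0.94  -0.341 -0.015] yawdeg -160.0 tilt 1.556
scene 2909 [0.521 0.25  0.015] [0.72  0.439 0.241]
plane 566 [0.553 0.317 0.063] [0.933 0.359 0.005] yawdeg 21.0 tilt 1.565
plane 289 [0.625 0.281 0.066] [-0.344  0.939 -0.006] yawdeg 110.1 tilt 1.565
plane 272 [0.66  0.343 0.092] [ 0.917  0.349 -0.193] yawdeg 20.8 tilt 1.377
```

```bash
cat >> h.py <<'E'
PSI=np.radians(20.3)
e1=np.array([np.cos(PSI),np.sin(PSI)]);e2=np.array([-np.sin(PSI),np.cos(PSI)])
E
python3 - <<'E'
from h import *
for n,pts in (('front',[(.548,.338),(.553,.317)]),('right',[(.625,.281)])):
    for p in pts: print(n,(e1@p).round(4),(e2@p).round(4))
for n in('top','scene'):
    W=np.load(n+'W.npy').reshape(-1,3)
    A=W[:,:2]@e1;B=W[:,:2]@e2;Z=W[:,2]
    m=(A>.58)&(A<.8)&(B>.04)&(B<.22)&(Z>.015)&(Z<.2)
    # lid region edges: z in .1..0.18
    print(n,'B hist z>.075'); h=np.histogram(B[m&(Z>.078)],np.arange(.04,.221,.005));print([(round(x,3),y) for x,y in zip(h[1],h[0])])
    h=np.histogram(B[m&(Z<.068)&(A<.65)],np.arange(.04,.221,.005));print([(round(x,3),y) for x,y in zip(h[1],h[0])])
    h=np.histogram(A[m&(Z>.02)&(B>.08)],np.arange(.58,.80,.005));print([(round(x,3),y) for x,y in zip(h[1],h[0])])
    # rod points: in front of the front wall
    k=(A<.628)&(A>.58)&(B>.05)&(B<.21)&(Z>.02)&(Z<.2)
    print('front things');print(np.c_[A,B,Z][k][:70].round(3).tolist())
E
```

```text
front 0.6312 0.1269
front 0.6286 0.1055
right 0.6837 0.0467
top B hist z>.075
[(np.float64(0.04), np.int64(0)), (np.float64(0.045), np.int64(13)), (np.float64(0.05), np.int64(56)), (np.float64(0.055), np.int64(57)), (np.float64(0.06), np.int64(65)), (np.float64(0.065), np.int64(68)), (np.float64(0.07), np.int64(66)), (np.float64(0.075), np.int64(69)), (np.float64(0.08), np.int64(63)), (np.float64(0.085), np.int64(65)), (np.float64(0.09), np.int64(69)), (np.float64(0.095), np.int64(70)), (np.float64(0.1), np.int64(64)), (np.float64(0.105), np.int64(66)), (np.float64(0.11), np.int64(68)), (np.float64(0.115), np.int64(68)), (np.float64(0.12), np.int64(68)), (np.float64(0.125), np.int64(66)), (np.float64(0.13), np.int64(69)), (np.float64(0.135), np.int64(69)), (np.float64(0.14), np.int64(76)), (np.float64(0.145), np.int64(70)), (np.float64(0.15), np.int64(65)), (np.float64(0.155), np.int64(69)), (np.float64(0.16), np.int64(68)), (np.float64(0.165), np.int64(68)), (np.float64(0.17), np.int64(64)), (np.float64(0.175), np.int64(72)), (np.float64(0.18), np.int64(68)), (np.float64(0.185), np.
[... 8968 characters left out ...]
6, 0.139, 0.148], [0.627, 0.136, 0.147], [0.621, 0.132, 0.15], [0.624, 0.13, 0.149], [0.625, 0.127, 0.149], [0.625, 0.122, 0.149], [0.626, 0.119, 0.149], [0.627, 0.117, 0.149], [0.623, 0.113, 0.151], [0.625, 0.111, 0.15], [0.627, 0.109, 0.149], [0.622, 0.101, 0.152], [0.627, 0.092, 0.151], [0.627, 0.089, 0.151], [0.626, 0.086, 0.152], [0.627, 0.076, 0.152], [0.627, 0.073, 0.153], [0.628, 0.14, 0.144], [0.623, 0.132, 0.146], [0.623, 0.13, 0.147], [0.626, 0.128, 0.146], [0.627, 0.126, 0.145], [0.624, 0.121, 0.147], [0.625, 0.119, 0.147], [0.627, 0.117, 0.146], [0.623, 0.113, 0.148], [0.627, 0.111, 0.147], [0.622, 0.107, 0.149], [0.624, 0.105, 0.148], [0.623, 0.102, 0.149], [0.627, 0.1, 0.147]]
```

```bash
cat >> h.py <<'E'
from scipy.spatial.transform import Rotation as Ro
A0,B0=.687,.122
def R_tool(t,yaw=PSI): # t: tilt below horizontal (rad); y horizontal = e2
    a=np.array([np.cos(yaw),np.sin(yaw),0]);y=np.array([-np.sin(yaw),np.cos(yaw),0]);zz=np.array([0,0,1.])
    d=np.cos(t)*a-np.sin(t)*zz
    return np.c_[np.cross(y,d),y,d]
def c2w(p): # case->world
    xy=(A0+p[0])*e1+(B0+p[1])*e2; return np.r_[xy,p[2]]
def w2c(p): return np.r_[e1@p[:2]-A0,e2@p[:2]-B0,p[2]]
def delta(pos,R):
    s=manip.sense();Rc=Ro.from_euler('xyz',s['eef_rot'],degrees=True).as_matrix()
    return Rc.T@(pos-s['tcp_pos']), Ro.from_matrix(Rc.T@R).as_rotvec()
def show():
    s=manip.sense();Rc=Ro.from_euler('xyz',s['eef_rot'],degrees=True).as_matrix();d=Rc[:,2]
    print('t',round(s['time_s'],2),'tcp',s['tcp_pos'].round(4),'case',w2c(s['tcp_pos']).round(4),'tipcase',w2c(s['tcp_pos']+.019*d).round(4))
    print('d yaw',np.degrees(np.arctan2(d[1],d[0])).round(2),'tilt',np.degrees(-np.arcsin(d[2])).round(2),'y.z',Rc[2,1].round(3),'q',s['q'].round(1),'F',s['ft_force'].round(2),'open',s['opening'].round(4))
E
python3 - <<'E'
from h import *
W=np.load('topW.npy')
print('decoy',W[275,203].round(3),W[295,190].round(3),W[255,205].round(3), np.nanmax(W[240:305,165:240,2]))
m=(W[...,0]>.25)&(W[...,0]<.6)&(W[...,1]>.15)&(W[...,1]<.85)
r=W[m]; print('max z by y', [(round(y,2),np.nanmax(r[abs(r[:,1]-y)<.025][:,2]).round(3)) for y in np.arange(.2,.85,.05)])
show()
for t in (np.pi/2,np.radians(60)):
    print(np.degrees(t),[x.round(4).tolist() for x in delta(np.array([.45,.40,.33]),R_tool(t))])
E
```

```text
decoy [0.348 0.552 0.097] [0.296 0.588 0.093] [0.402 0.547 0.099] 0.14560083173062077
max z by y [(np.float64(0.2), np.float64(0.025)), (np.float64(0.25), np.float64(0.147)), (np.float64(0.3), np.float64(0.157)), (np.float64(0.35), np.float64(0.157)), (np.float64(0.4), np.float64(0.157)), (np.float64(0.45), np.float64(0.131)), (np.float64(0.5), np.float64(0.709)), (np.float64(0.55), np.float64(0.703)), (np.float64(0.6), np.float64(0.681)), (np.float64(0.65), np.float64(0.65)), (np.float64(0.7), np.float64(0.61)), (np.float64(0.75), np.float64(0.009)), (np.float64(0.8), np.float64(0.091))]
t 0.1 tcp [0.2605 0.6761 0.2495] case [-0.2081  0.4217  0.2495] tipcase [-0.2081  0.4217  0.2305]Traceback (most recent call last):
  File "<stdin>", line 6, in <module>
  File "h.py", line 27, in show
    print('d yaw',np.degrees(np.arctan2(d[1],d[0])).round(2),'tilt',np.degrees(-np.arcsin(d[2])).round(2),'y.z',Rc[2,1].round(3),'q',s['q'].round(1),'F',s['ft_force'].round(2),'open',s['opening'].round(4))
                                                                                                                                                                                       ^^^^^^^^^^^^^^^^^^
AttributeError: 'float' object has no attribute 'round'
```

```bash
sed -i "s/s\['opening'\].round(4)/round(s['opening'],4)/" h.py
python3 - <<'E'
from h import *
show()
for t in (np.pi/2,np.radians(60)):
    print(np.degrees(t),[x.round(4).tolist() for x in delta(np.array([.45,.40,.33]),R_tool(t))])
E
```

```text
t 0.1 tcp [0.2605 0.6761 0.2495] case [-0.2081  0.4217  0.2495] tipcase [-0.2081  0.4217  0.2305]
d yaw -106.19 tilt 89.92 y.z -0.001 q [-73.3  34.4  -0.1  91.7   0.1  54.   -4.6] F [-0.53  0.05 -0.08] open 0.0859
90.0 [[-0.2761, -0.1897, -0.0802], [-0.0014, -0.0004, -0.722]]
59.99999999999999 [[-0.2761, -0.1897, -0.0802], [-0.1903, -0.5008, -0.7048]]
```

Emit:
arm_command(
  series=[
    [-0.028, -0.019, -0.03, 0, 0, -0.07, 0],
    [-0.056, -0.038, -0.06, 0, 0, -0.14, -1],
    [-0.085, -0.058, -0.08, 0, 0, -0.21, -1],
    [-0.112, -0.076, -0.08, 0, 0, -0.29, -1],
    [-0.14, -0.095, -0.08, 0, 0, -0.36, -1],
    [-0.17, -0.115, -0.08, 0, 0, -0.43, -1],
    [-0.2, -0.135, -0.08, 0, 0, -0.5, -1],
    [-0.225, -0.155, -0.08, 0, 0, -0.57, -1],
    [-0.25, -0.172, -0.08, 0, 0, -0.65, -1],
    [-0.276, -0.19, -0.08, 0, 0, -0.722, -1],
  ],
)

```text
time_s: 0.93
tcp_pos: [0.4503, 0.3985, 0.3301]
eef_rot: [-180.0, -0.0, -159.5]
ft_force: [1.4, 0.7, -0.6]
opening: 0.0002
```

Run:
```python
from h import *
show()
for t in (60,30):
    print(t,[x.round(4).tolist() for x in delta(np.array([.42,.34,.30]),R_tool(np.radians(t)))])
```

```text
t 0.93 tcp [0.4503 0.3985 0.3301] case [-0.1264  0.0955  0.3301] tipcase [-0.1264  0.0955  0.3111]
d yaw -137.88 tilt 89.97 y.z -0.0 q [-40.5  21.4  -9.  102.7   3.9  56.2  59.5] F [ 1.43  0.73 -0.64] open 0.0002
60 [[0.0489, -0.0442, 0.0301], [0.0009, -0.524, 0.0039]]
30 [[0.0489, -0.0442, 0.0301], [0.0019, -1.0476, 0.0037]]
```

Good. Now I'll tilt the hand up toward 30° below horizontal, still high above the counter.

Emit:
arm_command(
  series=[
    [0.005, -0.004, 0, 0, -0.1, 0, -1],
    [0.01, -0.009, 0.003, 0, -0.2, 0, -1],
    [0.015, -0.013, 0.006, 0, -0.31, 0, -1],
    [0.02, -0.018, 0.01, 0, -0.42, 0, -1],
    [0.025, -0.022, 0.01, 0, -0.52, 0, -1],
    [0.03, -0.026, 0.01, 0, -0.63, 0, -1],
    [0.035, -0.031, 0.015, 0, -0.73, 0, -1],
    [0.04, -0.035, 0.02, 0, -0.84, 0, -1],
    [0.045, -0.04, 0.025, 0, -0.95, 0, -1],
    [0.049, -0.044, 0.03, 0, -1.05, 0, -1],
  ],
)

```text
time_s: 1.77
tcp_pos: [0.4328, 0.3433, 0.3083]
eef_rot: [-176.3, 39.9, -159.7]
ft_force: [0.2, 0.7, 0.5]
opening: -0.0001
```

Run:
```python
from h import *
show()
c=manip.camera('scene');save(c,'scene1');c=manip.camera('wrist');save(c,'wrist1')
```

```text
t 1.77 tcp [0.4328 0.3433 0.3083] case [-0.162   0.0498  0.3083] tipcase [-0.1498  0.0486  0.2938]
d yaw 14.46 tilt 49.96 y.z -0.05 q [-73.5  12.5  17.5 135.9  87.4  22.3 -29.4] F [0.19 0.65 0.48] open -0.0001
```

View pics/scene1.png

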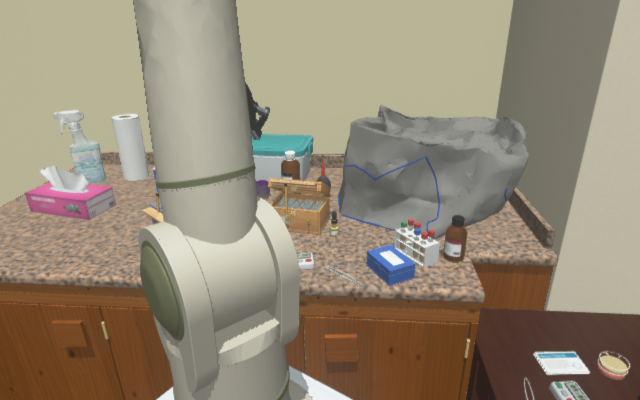

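View pics/wrist1.png

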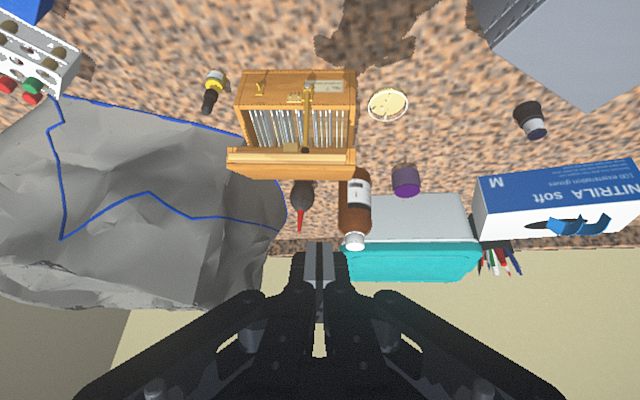

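The arm is clear. The wrist view shows the case upside down, with the lip at (290,160) and the rod at (307,100). Orientation has reached 50° tilt so far, so I'll keep going with the turn.

Run:
```python
from h import *
print(manip.camera('wrist')['tool_from_camera'].round(3).tolist())
for t in (40,30):
    print(t,[x.round(4).tolist() for x in delta(np.array([.45,.34,.26]),R_tool(np.radians(t)))])
```

```text
[[0.001, -0.946, -0.324, 0.084], [1.0, 0.002, -0.0, -0.0], [0.001, -0.324, 0.946, -0.124], [0.0, 0.0, 0.0, 1.0]]
40 [[0.0182, -0.0058, 0.0469], [-0.0665, -0.1809, 0.0086]]
30 [[0.0182, -0.0058, 0.0469], [-0.0657, -0.3553, 0.0144]]
```

Emit:
arm_command(
  series=[
    [0.003, -0.001, 0.01, -0.02, -0.08, 0, -1],
    [0.006, -0.002, 0.02, -0.04, -0.16, 0.005, -1],
    [0.01, -0.003, 0.03, -0.06, -0.24, 0.01, -1],
    [0.014, -0.004, 0.04, -0.066, -0.3, 0.014, -1],
    [0.018, -0.006, 0.047, -0.066, -0.355, 0.014, -1],
    [0.018, -0.006, 0.047, -0.066, -0.355, 0.014, -1],
    [0.018, -0.006, 0.047, -0.066, -0.355, 0.014, -1],
  ],
)

```text
time_s: 2.5
tcp_pos: [0.451, 0.345, 0.2462]
eef_rot: [-170.0, 53.2, -151.7]
ft_force: [-0.6, 0.8, -1.3]
opening: -0.0001
```

Run:
```python
from h import *
show()
for p in [(-.145,.045,.2),(-.145,.045,.176)]:
  for t in (40,30):
    print(t,[x.round(4).tolist() for x in delta(c2w(p),R_tool(np.radians(t)))])
```

```text
t 2.5 tcp [0.451  0.345  0.2462] case [-0.1443  0.0451  0.2462] tipcase [-0.129  0.044  0.235]
d yaw 15.91 tilt 36.18 y.z -0.104 q [-46.3  26.6 -21.4 145.1 121.6  55.7 -66.1] F [-0.62  0.76 -1.31] open -0.0001
40 [[0.0374, 0.0047, 0.0267], [-0.0645, 0.0626, 0.0817]]
30 [[0.0374, 0.0047, 0.0267], [-0.0571, -0.1117, 0.087]]
40 [[0.0566, 0.0072, 0.0409], [-0.0645, 0.0626, 0.0817]]
30 [[0.0566, 0.0072, 0.0409], [-0.0571, -0.1117, 0.087]]
```

Run:
```python
from h import *
show()
for p in [(-.125,.046,.19),(-.113,.046,.167)]:
  for t in (37,):
    print(t,[x.round(4).tolist() for x in delta(c2w(p),R_tool(np.radians(t)))])
```

```text
t 2.5 tcp [0.451  0.345  0.2462] case [-0.1443  0.0451  0.2462] tipcase [-0.129  0.044  0.235]
d yaw 15.91 tilt 36.18 y.z -0.104 q [-46.3  26.6 -21.4 145.1 121.6  55.7 -66.1] F [-0.62  0.76 -1.31] open -0.0001
37 [[0.0334, 0.0067, 0.0487], [-0.0623, 0.0103, 0.0833]]
37 [[0.0447, 0.0091, 0.0719], [-0.0623, 0.0103, 0.0833]]
```

Emit:
arm_command(
  series=[
    [0.006, 0.001, 0.01, -0.01, 0.002, 0.015, -1],
    [0.013, 0.003, 0.02, -0.02, 0.004, 0.03, -1],
    [0.02, 0.004, 0.03, -0.03, 0.006, 0.045, -1],
    [0.027, 0.005, 0.04, -0.045, 0.008, 0.06, -1],
    [0.033, 0.007, 0.05, -0.06, 0.01, 0.08, -1],
    [0.037, 0.008, 0.058, -0.062, 0.01, 0.083, -1],
    [0.041, 0.009, 0.065, -0.062, 0.01, 0.083, -1],
    [0.045, 0.009, 0.072, -0.062, 0.01, 0.083, -1],
    [0.045, 0.009, 0.072, -0.062, 0.01, 0.083, -1],
  ],
)

```text
time_s: 3.25
tcp_pos: [0.48, 0.3572, 0.1658]
eef_rot: [179.8, 53.0, -159.8]
ft_force: [0.2, -0.3, -0.4]
opening: 0.0003
```

Run:
```python
from h import *
show()
s=manip.sense();Rc=Ro.from_euler('xyz',s['eef_rot'],degrees=True).as_matrix()
c=manip.camera('wrist');save(c,'wrist2')
T=np.eye(4);T[:3,:3]=Rc;T[:3,3]=s['tcp_pos'];c['T']=T@c['tool_from_camera']
np.savez('wrist2.npz',**c)
c=manip.camera('scene');save(c,'scene2');cv2.imwrite('pics/scene2c.png',cv2.resize(c['color'][140:290,230:430],None,fx=4,fy=4,interpolation=2))
print([x.round(4).tolist() for x in delta(c2w((-.113,.046,.167)),R_tool(np.radians(37)))])
```

```text
t 3.25 tcp [0.48   0.3572 0.1658] case [-0.1129  0.0465  0.1658] tipcase [-0.0977  0.0466  0.1544]
d yaw 20.42 tilt 37.0 y.z 0.002 q [-40.   39.2 -23.8 145.3 135.4  64.4 -78.8] F [ 0.19 -0.28 -0.4 ] open 0.0003
[[-0.0005, -0.0009, 0.0004], [0.0032, 0.0005, -0.0014]]
```

View pics/wrist2.png

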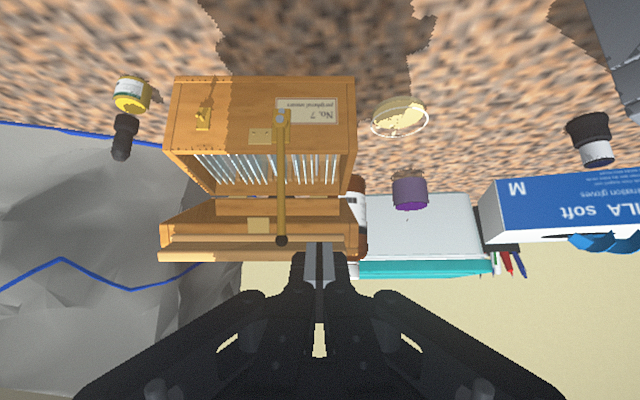

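View pics/scene2c.png

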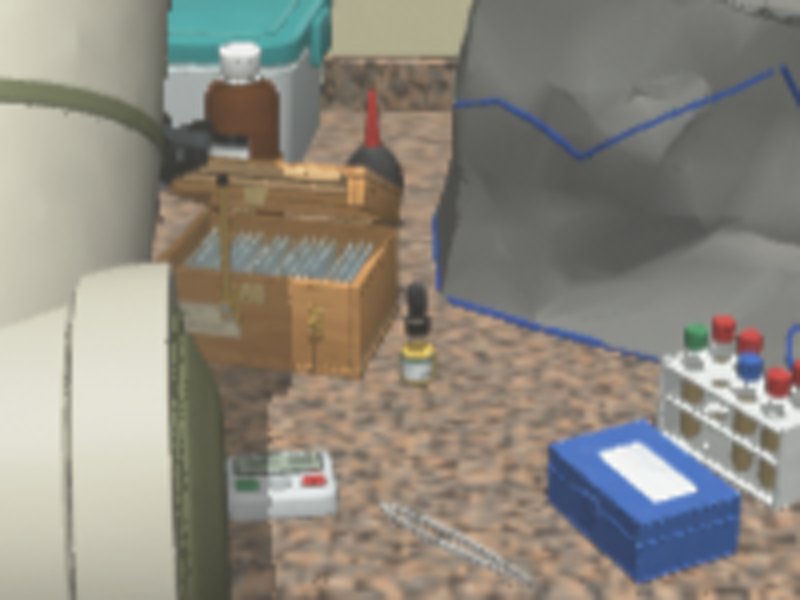

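Staging reached exactly (37° tilt). The wrist view shows the rod tip at (281,240), the lip between x=158 and 358, and the closed pads at (319,245), left of the rod. I'll refine with the wrist depth.

Run:
```python
from h import *
c=dict(np.load('wrist2.npz'));W=cloud(c)
C=np.stack([W[...,:2]@e1-A0,W[...,:2]@e2-B0,W[...,2]],-1)
Tt=c['tool_from_camera'];z=c['z_map'];h,w=z.shape;u,v=np.meshgrid(np.arange(w),np.arange(h))
P=np.stack([(u-c['cx'])*z/f(c),(v-c['cy'])*z/f(c),z],-1)@Tt[:3,:3].T+Tt[:3,3]
def pr(n,u,v): print(n,(u,v),'case',C[v,u].round(4),'tool',P[v,u].round(4))
for v in (130,150,170,190,210,225,235,240,243): pr('rod',281 if v>200 else 282,v)
for u in (170,200,240,330): 
    for v in (246,250,255,258,260,262): pr('lip',u,v)
for u in (308,313,327,331):
    for v in (240,244,248,255,265,280): pr('pad',u,v)
cv2.imwrite('pics/w2c.png',cv2.resize(c['color'][190:310,240:400],None,fx=5,fy=5,interpolation=0))
```

```text
rod (282, 130) case [-0.0667  0.0192  0.058 ] tool [ 0.0583 -0.0276  0.1018]
rod (282, 150) case [-0.065   0.0196  0.0736] tool [ 0.0448 -0.0272  0.0937]
rod (282, 170) case [-0.0635  0.02    0.0888] tool [ 0.0317 -0.0267  0.0857]
rod (282, 190) case [-0.0618  0.0203  0.1035] tool [ 0.019  -0.0264  0.0783]
rod (281, 210) case [-0.0596  0.0199  0.1177] tool [ 0.0064 -0.0268  0.0715]
rod (281, 225) case [-0.0591  0.0203  0.1283] tool [-0.0025 -0.0264  0.0655]
rod (281, 235) case [-0.0585  0.0205  0.1352] tool [-0.0083 -0.0262  0.0618]
rod (281, 240) case [-0.0596  0.0207  0.1388] tool [-0.0106 -0.0259  0.0588]
rod (281, 243) case [-0.0573  0.0205  0.1405] tool [-0.0133 -0.0261  0.0596]
lip (170, 246) case [-0.0535 -0.0573  0.142 ] tool [-0.0168 -0.1039  0.0616]
lip (170, 250) case [-0.06   -0.0537  0.1457] tool [-0.0159 -0.1003  0.0542]
lip (170, 255) case [-0.0601 -0.0531  0.149 ] tool [-0.0185 -0.0997  0.0521]
lip (170, 258) case [-0.0605 -0.0526  0.151 ] tool [-0.0198 -0.0992  0.0506]
lip (170, 260) case [-0.0567 -0.0543  0.1519] tool [-0.0229 -0.1009  0.0531]
lip (170, 262) case [ 
[... 2561 characters left out ...]
0113 0.004  0.008 ]
pad (327, 255) case [-0.1185  0.0504  0.1561] tool [0.0112 0.0038 0.0014]
pad (327, 265) case [-0.1251  0.0501  0.1613] tool [ 0.0109  0.0036 -0.007 ]
pad (327, 280) case [-0.1343  0.0498  0.1682] tool [ 0.011   0.0033 -0.0185]
pad (331, 240) case [-0.0449  0.0554  0.1363] tool [-0.0174  0.0088  0.0721]
pad (331, 244) case [-0.1112  0.0526  0.1497] tool [0.0118 0.0061 0.0111]
pad (331, 248) case [-0.113   0.0525  0.152 ] tool [0.0111 0.006  0.0083]
pad (331, 255) case [-0.1199  0.0522  0.1562] tool [0.0119 0.0057 0.0002]
pad (331, 265) case [-0.1262  0.0519  0.1614] tool [ 0.0115  0.0054 -0.0079]
pad (331, 280) case [-0.1344  0.0515  0.1682] tool [ 0.0111  0.005  -0.0186]
```

View pics/w2c.png

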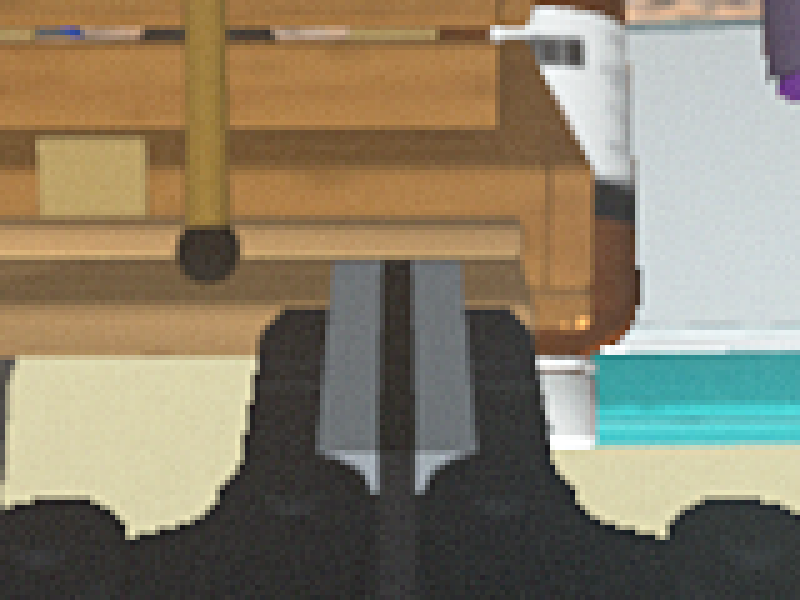

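Emit:
arm_command(
  series=[
    [0.001, 0, 0.012, 0, 0, 0, -1],
    [0.001, 0, 0.024, 0, 0, 0, -1],
    [0.001, 0, 0.036, 0, 0, 0, -1],
    [0.001, 0, 0.046, 0, 0, 0, -1],
    [0.001, 0, 0.054, 0, 0, 0, -1],
    [0.001, 0, 0.06, 0, 0, 0, -1],
    [0.001, 0, 0.06, 0, 0, 0, -1],
  ],
)

```text
time_s: 3.93
tcp_pos: [0.5244, 0.374, 0.1293]
eef_rot: [179.6, 53.0, -160.0]
ft_force: [0.4, -0.4, 0.2]
opening: -0.0002
```

Run:
```python
from h import *
show()
c=manip.camera('wrist');save(c,'wrist3');cv2.imwrite('pics/w3c.png',cv2.resize(c['color'][120:320,180:440],None,fx=3,fy=3,interpolation=2))
c=manip.camera('scene');save(c,'scene3');cv2.imwrite('pics/scene3c.png',cv2.resize(c['color'][150:240,260:380],None,fx=6,fy=6,interpolation=2))
```

```text
t 3.93 tcp [0.5244 0.374  0.1293] case [-0.0654  0.0469  0.1293] tipcase [-0.0502  0.0469  0.1178]
d yaw 20.53 tilt 36.97 y.z 0.004 q [-37.1  44.2 -22.1 140.4 140.2  64.  -77.6] F [ 0.38 -0.41  0.15] open -0.0002
```

View pics/w3c.png

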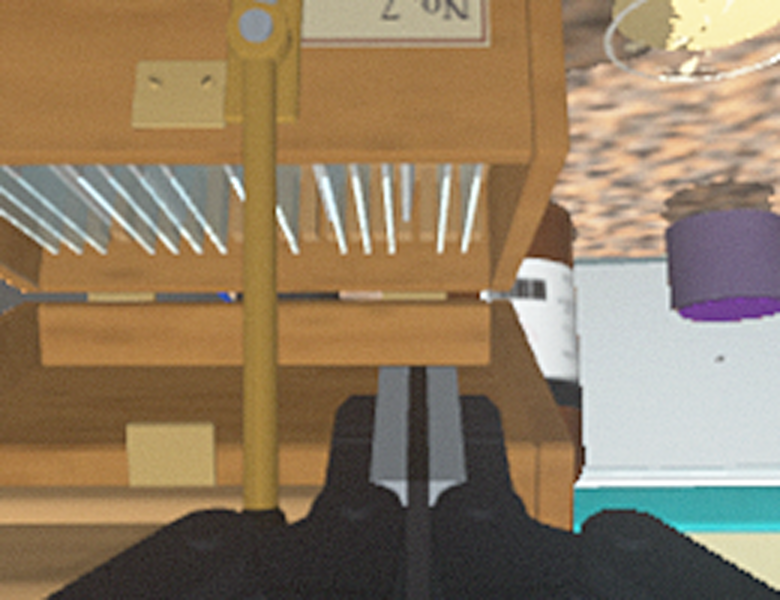

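View pics/scene3c.png

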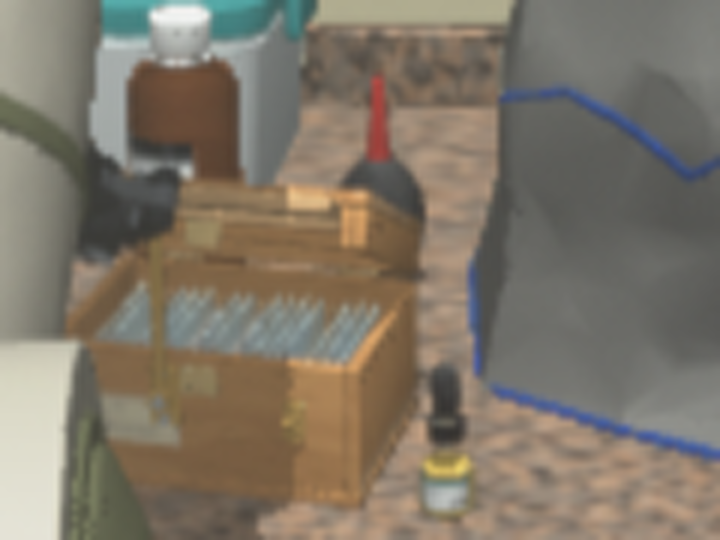

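Run:
```python
from h import *
c=dict(np.load('wrist2.npz'));Tt=c['tool_from_camera'];z=c['z_map'];h,w=z.shape;u,v=np.meshgrid(np.arange(w),np.arange(h))
P=(np.stack([(u-c['cx'])*z/f(c),(v-c['cy'])*z/f(c),z],-1)@Tt[:3,:3].T+Tt[:3,3]).reshape(-1,3);P=P[(z.ravel()>0)&(P[:,2]<.03)]
for a in np.arange(-.09,.025,.005):
    q=P[abs(P[:,2]-a)<.0025]
    if len(q): print(a.round(3),len(q),'y',np.percentile(q[:,1],[0,100]).round(4),'x',np.percentile(q[:,0],[2,98]).round(4))
```

```text
-0.075 1176 y [-0.0187  0.0187] x [0.018  0.0206]
-0.07 4039 y [-0.0622  0.0618] x [0.0099 0.0184]
-0.065 5804 y [-0.0622  0.0617] x [0.0049 0.0179]
-0.06 5182 y [-0.0589  0.0585] x [-0.0014  0.0179]
-0.055 4995 y [-0.0544  0.0545] x [-0.0073  0.0178]
-0.05 3627 y [-0.0509  0.0509] x [-0.009   0.0178]
-0.045 2406 y [-0.0465  0.046 ] x [-0.0091  0.0171]
-0.04 3298 y [-0.0428  0.042 ] x [-0.0088  0.013 ]
-0.035 3056 y [-0.0381  0.0385] x [-0.008   0.0137]
-0.03 1630 y [-0.0346  0.0344] x [-0.0081  0.014 ]
-0.025 804 y [-0.0299  0.0307] x [-0.0021  0.0141]
-0.02 576 y [-0.0203  0.0175] x [-0.0098  0.0126]
-0.015 276 y [-0.0138  0.0133] x [-0.0012  0.012 ]
-0.01 360 y [-0.0137  0.0133] x [0.0067 0.0118]
-0.005 344 y [-0.0138  0.0132] x [0.0067 0.0118]
0.0 309 y [-0.0138  0.0133] x [0.0067 0.0118]
0.005 291 y [-0.0137  0.0133] x [0.0064 0.0118]
0.01 229 y [-0.0132  0.0131] x [0.0068 0.0119]
0.015 178 y [-0.0098  0.1467] x [0.009  0.0805]
0.02 452 y [0.1396 0.152 ] x [0.0718 0.0925]
```

The finger lies left of the rod with its side facing it, about 4 mm under the lip, and no contact force. I'll push right in small steps.

Emit:
arm_command(
  series=[
    [0, -0.006, 0, 0, 0, 0, -1],
    [0, -0.012, 0, 0, 0, 0, -1],
    [0, -0.016, 0, 0, 0, 0, -1],
    [0, -0.02, 0, 0, 0, 0, -1],
    [0, -0.024, 0, 0, 0, 0, -1],
    [0, -0.028, 0, 0, 0, 0, -1],
    [0, -0.032, 0, 0, 0, 0, -1],
  ],
)

```text
time_s: 4.62
tcp_pos: [0.5346, 0.3437, 0.13]
eef_rot: [179.6, 53.0, -159.9]
ft_force: [-1.0, 1.4, -0.4]
opening: -0.0001
```

Run:
```python
from h import *
show()
c=manip.camera('wrist');save(c,'wrist4');cv2.imwrite('pics/w4c.png',cv2.resize(c['color'][60:320,120:460],None,fx=2.3,fy=2.3,interpolation=2))
```

```text
t 4.62 tcp [0.5346 0.3437 0.13  ] case [-0.0663  0.0148  0.13  ] tipcase [-0.0512  0.0149  0.1186]
d yaw 20.61 tilt 36.96 y.z 0.005 q [-33.5  44.1 -21.7 142.1 144.3  64.5 -78.2] F [-0.98  1.38 -0.43] open -0.0001
```

View pics/w4c.png

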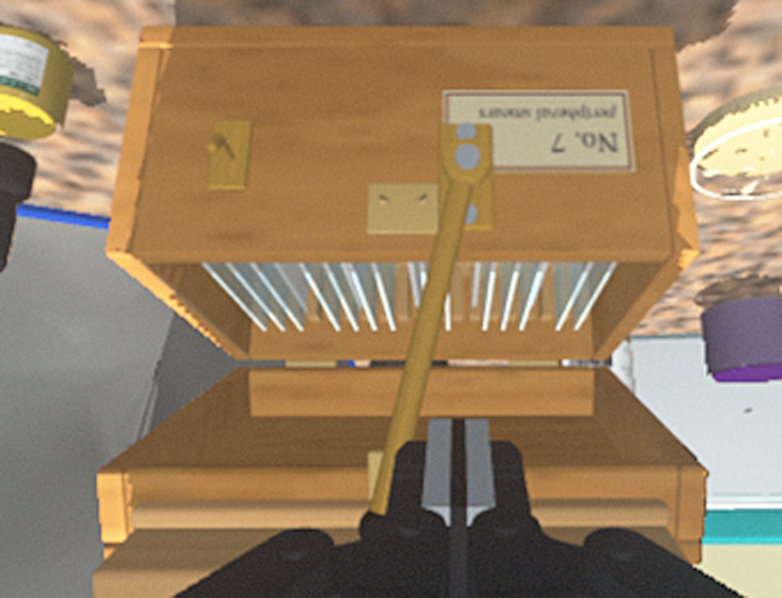

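The rod is leaning right against the finger and the case hasn't moved. Forces are about 1.5 N. Continuing.

Emit:
arm_command(
  series=[
    [0, -0.004, 0, 0, 0, 0, -1],
    [0, -0.008, 0, 0, 0, 0, -1],
    [0, -0.012, 0, 0, 0, 0, -1],
    [0, -0.016, 0, 0, 0, 0, -1],
    [0, -0.02, 0, 0, 0, 0, -1],
    [0, -0.024, 0, 0, 0, 0, -1],
    [0, -0.024, 0, 0, 0, 0, -1],
  ],
)

```text
time_s: 5.25
tcp_pos: [0.5433, 0.3204, 0.1298]
eef_rot: [179.6, 53.0, -160.0]
ft_force: [-0.6, -1.7, -0.8]
opening: 0.0
```

```bash
cat > look.py <<'E'
import sys
from h import *
show()
s=manip.sense();Rc=Ro.from_euler('xyz',s['eef_rot'],degrees=True).as_matrix()
c=manip.camera('wrist');save(c,'wrist'+sys.argv[1]);cv2.imwrite('pics/w%sc.png'%sys.argv[1],cv2.resize(c['color'][0:320,60:520],None,fx=1.7,fy=1.7,interpolation=2))
T=np.eye(4);T[:3,:3]=Rc;T[:3,3]=s['tcp_pos'];c['T']=T@c['tool_from_camera']
np.savez('wrist%s.npz'%sys.argv[1],**c)
E
python3 look.py 5
```

```text
t 5.25 tcp [0.5433 0.3204 0.1298] case [-0.0663 -0.01    0.1298] tipcase [-0.0512 -0.01    0.1184]
d yaw 20.5 tilt 36.97 y.z 0.004 q [-30.7  44.2 -21.2 143.1 147.4  64.8 -78.4] F [-0.57 -1.71 -0.83] open 0.0
```

View pics/w5c.png

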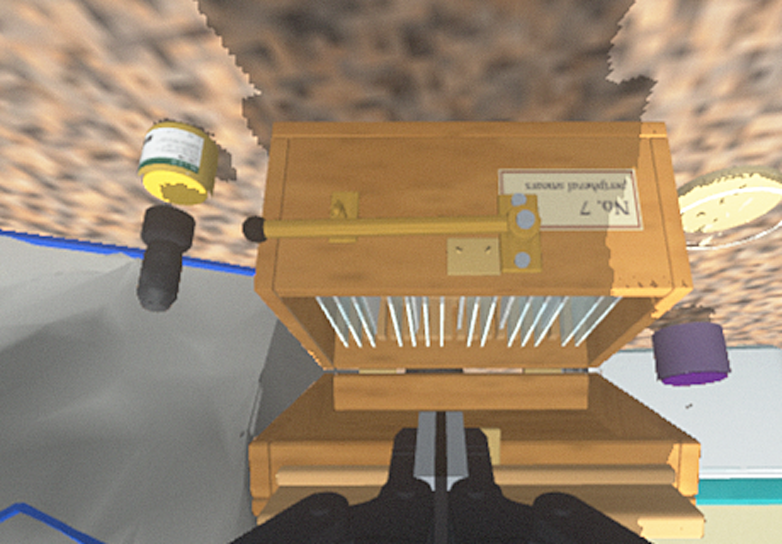

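The rod lies folded flat (tip at (255,229), tucked along the front), and the lid rests on the finger at about 0.45 rad. Now I'll lower along the lip edge's arc, with a slight retreat.

Emit:
arm_command(
  series=[
    [0.002, 0, 0, 0, 0, 0, -1],
    [0.005, 0, 0, 0, 0, 0, -1],
    [0.008, 0, 0.0005, 0, 0, 0, -1],
    [0.011, 0, 0.001, 0, 0, 0, -1],
    [0.014, 0, 0.001, 0, 0, 0, -1],
    [0.017, 0, 0.0015, 0, 0, 0, -1],
    [0.02, 0, 0.002, 0, 0, 0, -1],
    [0.023, 0, 0.0025, 0, 0, 0, -1],
    [0.0255, 0, 0.003, 0, 0, 0, -1],
    [0.0265, 0, 0.0033, 0, 0, 0, -1],
  ],
)

```text
time_s: 6.13
tcp_pos: [0.5302, 0.3171, 0.1062]
eef_rot: [179.6, 53.0, -159.9]
ft_force: [0.2, 0.8, -0.6]
opening: -0.0
```

```bash
python3 look.py 6
```

```text
t 6.13 tcp [0.5302 0.3171 0.1062] case [-0.0798 -0.0085  0.1062] tipcase [-0.0646 -0.0084  0.0948]
d yaw 20.62 tilt 36.99 y.z 0.005 q [-31.3  48.1 -22.  144.9 147.9  70.3 -80.3] F [ 0.2   0.78 -0.65] open -0.0
```

View pics/w6c.png

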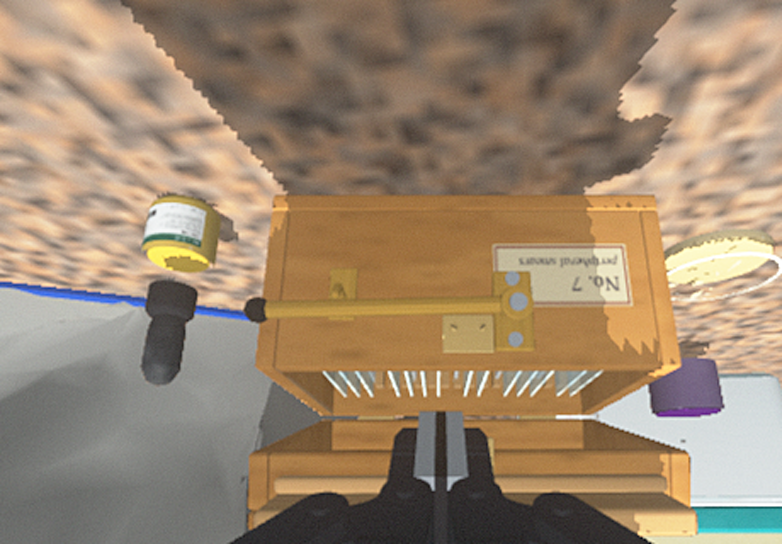

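Run:
```python
from h import *
c=dict(np.load('wrist6.npz'));W=cloud(c)
C=np.stack([W[...,:2]@e1-A0,W[...,:2]@e2-B0,W[...,2]],-1)
for u in (230,430):
    for v in range(276,294,3): print((u,v),C[v,u].round(4))
def edge(th): return np.array([.056-.138*np.cos(th)+.012*np.sin(th), .071+.138*np.sin(th)+.012*np.cos(th)])
def tcp(th,t,s=-.002,hth=.012,dz=0):
    e=edge(th);tx=np.array([-np.sin(t),-np.cos(t)]);d=np.array([np.cos(t),-np.sin(t)])
    p=e+hth*tx-s*d; return np.array([p[0],-.0085,p[1]+dz])
for th,t,dz in [(.22,38,0),(.18,39,0),(.14,40,0),(.10,41,0),(.06,42,0),(.03,43,0),(0,43,0),(0,43,-.004)]:
    p=tcp(th,np.radians(t),dz=dz);print(th,t,p.round(4),[x.round(4).tolist() for x in delta(c2w(p),R_tool(np.radians(t)))])
```

```text
(230, 276) [-0.052  -0.0595  0.1042]
(230, 279) [-0.0548 -0.0586  0.106 ]
(230, 282) [-0.0597 -0.057   0.1078]
(230, 285) [-0.0587 -0.0571  0.1094]
(230, 288) [-0.0579 -0.0572  0.1109]
(230, 291) [-0.0607 -0.0563  0.1125]
(430, 276) [-0.05    0.0561  0.1044]
(430, 279) [-0.0578  0.0531  0.1065]
(430, 282) [-0.0574  0.053   0.108 ]
(430, 285) [-0.0592  0.0522  0.1097]
(430, 288) [-0.0575  0.0526  0.1112]
(430, 291) [-0.0616  0.051   0.1128]
0.22 38 [-0.0819 -0.0085  0.1021] [[0.0045, 0.0, 0.0007], [0.0045, 0.0175, -0.0022]]
0.18 39 [-0.0836 -0.0085  0.0969] [[0.0097, -0.0, 0.0025], [0.0045, 0.035, -0.0022]]
0.14 40 [-0.0852 -0.0085  0.0917] [[0.0148, -0.0, 0.0044], [0.0045, 0.0524, -0.0021]]
0.1 41 [-0.0865 -0.0085  0.0863] [[0.0199, -0.0, 0.0066], [0.0046, 0.0699, -0.0021]]
0.06 42 [-0.0876 -0.0085  0.081 ] [[0.0248, -0.0001, 0.0089], [0.0046, 0.0874, -0.0021]]
0.03 43 [-0.0883 -0.0085  0.077 ] [[0.0284, -0.0001, 0.0107], [0.0046, 0.1048, -0.002]]
0 43 [-0.0887 -0.0085  0.0729] [[0.032, -0.0001, 0.0129], [0.0046, 0.1048, -0.002]]
0 43 [-0.0887 -0.0085  0.0689] [[0.0352, -0.0001, 0.0153], [0.0046, 0.1048, -0.002]]
```

Lip underside matches lid angle ≈0.25 rad. Joint 4 is near its limit, so I'll ease the tilt a little steeper while lowering the rest.

Emit:
arm_command(
  series=[
    [0.002, 0, 0.0003, 0, 0.008, 0, -1],
    [0.0045, 0, 0.0007, 0, 0.017, 0, -1],
    [0.007, 0, 0.0016, 0, 0.026, 0, -1],
    [0.0097, 0, 0.0025, 0, 0.035, 0, -1],
    [0.0123, 0, 0.0035, 0, 0.044, 0, -1],
    [0.0148, 0, 0.0044, 0, 0.052, 0, -1],
    [0.0174, 0, 0.0055, 0, 0.061, 0, -1],
    [0.0199, 0, 0.0066, 0, 0.07, 0, -1],
    [0.0215, 0, 0.0074, 0, 0.077, 0, -1],
    [0.0225, 0, 0.0078, 0, 0.08, 0, -1],
  ],
)

```text
time_s: 7.02
tcp_pos: [0.5235, 0.3145, 0.0838]
eef_rot: [179.6, 48.4, -159.9]
ft_force: [-1.9, -0.5, -0.7]
opening: 0.0005
```

```bash
python3 look.py 7
python3 - <<'E'
from h import *
def edge(th): return np.array([.056-.138*np.cos(th)+.012*np.sin(th), .071+.138*np.sin(th)+.012*np.cos(th)])
def tcp(th,t,s=-.002,hth=.012,dz=0):
    e=edge(th);tx=np.array([-np.sin(t),-np.cos(t)]);d=np.array([np.cos(t),-np.sin(t)])
    p=e+hth*tx-s*d; return np.array([p[0],-.0085,p[1]+dz])
for th,t,dz in [(.06,42,0),(.03,43,0),(0,43,0),(0,43,-.004)]:
    p=tcp(th,np.radians(t),dz=dz);print(th,t,p.round(4),[x.round(4).tolist() for x in delta(c2w(p),R_tool(np.radians(t)))])
E
```

```text
t 7.02 tcp [0.5235 0.3145 0.0838] case [-0.0869 -0.0086  0.0838] tipcase [-0.0727 -0.0085  0.0712]
d yaw 20.64 tilt 41.59 y.z 0.004 q [-30.7  48.4 -22.  143.8 147.3  65.  -79.2] F [-1.92 -0.52 -0.67] open 0.0005
0.06 42 [-0.0876 -0.0085  0.081 ] [[0.0026, 0.0002, 0.0013], [0.0043, 0.0073, -0.0022]]
0.03 43 [-0.0883 -0.0085  0.077 ] [[0.0061, 0.0001, 0.0035], [0.0043, 0.0248, -0.0021]]
0 43 [-0.0887 -0.0085  0.0729] [[0.0094, 0.0001, 0.0059], [0.0043, 0.0248, -0.0021]]
0 43 [-0.0887 -0.0085  0.0689] [[0.0124, 0.0001, 0.0085], [0.0043, 0.0248, -0.0021]]
```

View pics/w7c.png

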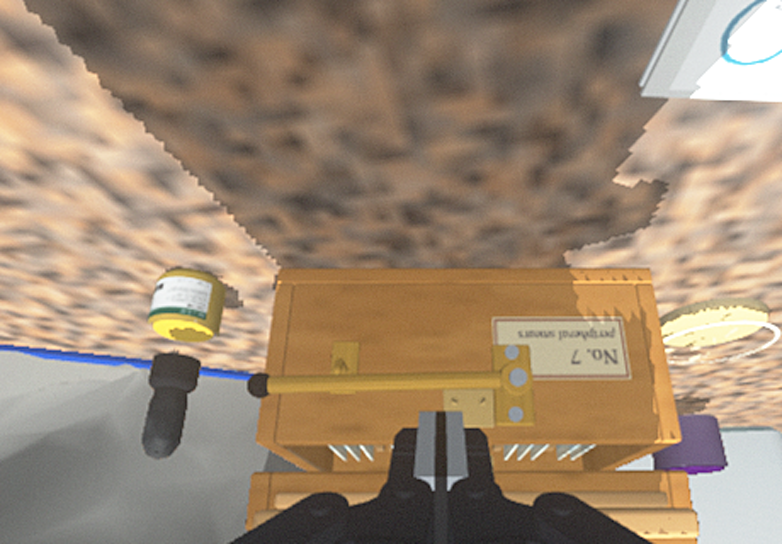

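The gap is now small and the lid still rides on the finger (about 0.08 rad). Next come the final millimetres, slowly, then a little further down to release it.

Emit:
arm_command(
  series=[
    [0.0013, 0, 0.0007, 0, 0.004, 0, -1],
    [0.0026, 0, 0.0013, 0, 0.008, 0, -1],
    [0.0039, 0, 0.002, 0, 0.014, 0, -1],
    [0.0051, 0, 0.0028, 0, 0.02, 0, -1],
    [0.0062, 0, 0.0036, 0, 0.025, 0, -1],
    [0.0073, 0, 0.0044, 0, 0.025, 0, -1],
    [0.0084, 0, 0.0051, 0, 0.025, 0, -1],
    [0.0095, 0, 0.006, 0, 0.025, 0, -1],
    [0.0106, 0, 0.007, 0, 0.025, 0, -1],
    [0.0118, 0, 0.008, 0, 0.025, 0, -1],
  ],
)

```text
time_s: 7.9
tcp_pos: [0.522, 0.3142, 0.0699]
eef_rot: [179.6, 47.1, -159.9]
ft_force: [1.0, -0.3, -0.2]
opening: 0.0004
```

```bash
python3 look.py 8
python3 - <<'E'
from h import *
c=manip.camera('scene');cv2.imwrite('pics/scene8c.png',cv2.resize(c['color'][150:240,260:380],None,fx=6,fy=6,interpolation=2))
E
```

```text
t 7.9 tcp [0.522  0.3142 0.0699] case [-0.0884 -0.0084  0.0699] tipcase [-0.0745 -0.0084  0.057 ]
d yaw 20.65 tilt 42.93 y.z 0.005 q [-30.5  49.5 -21.9 143.4 147.5  64.4 -79.1] F [ 0.97 -0.31 -0.16] open 0.0004
```

View pics/w8c.png

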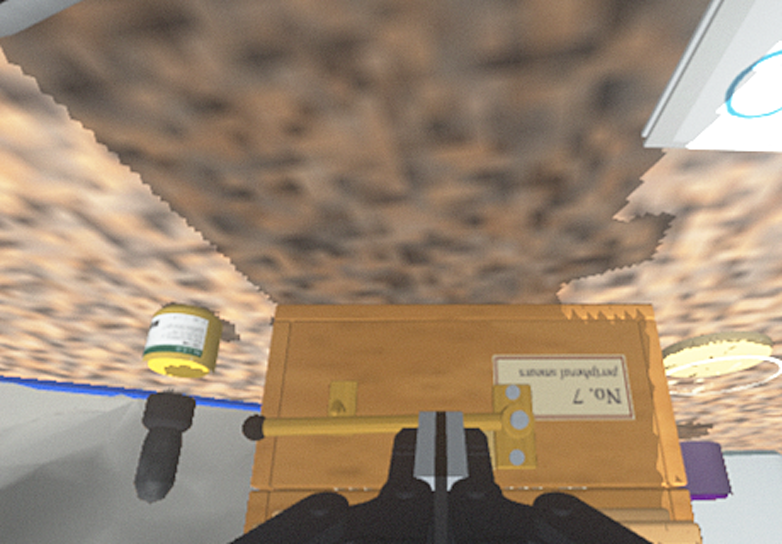

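View pics/scene8c.png

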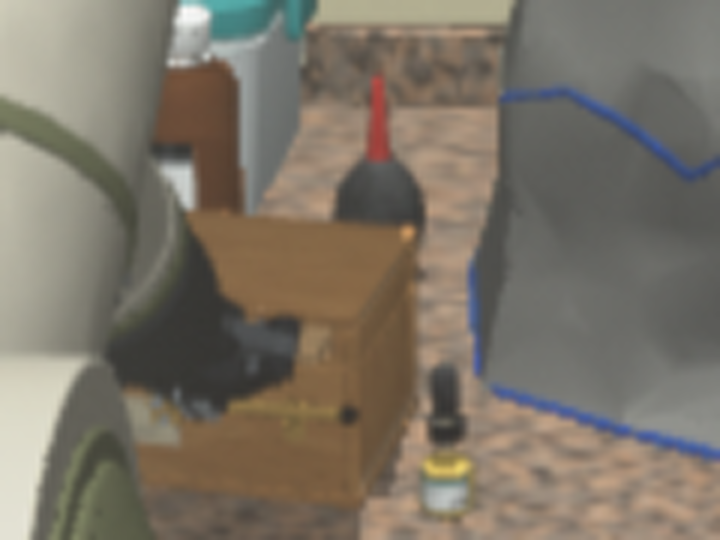

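The lid is shut (seam closed at crop row ~488), the rod is folded, and the forces are near zero. I'll withdraw horizontally away from the case.

Emit:
arm_command(
  series=[
    [0.004, 0, -0.003, 0, 0, 0, -1],
    [0.0075, 0, -0.0065, 0, 0, 0, -1],
    [0.011, 0, -0.01, 0, 0, 0, -1],
    [0.0145, 0, -0.014, 0, 0.02, 0, -1],
    [0.018, 0, -0.0175, 0, 0.05, 0, -1],
    [0.021, 0, -0.021, 0, 0.08, 0, -1],
    [0.0245, 0, -0.025, 0, 0.12, 0, -1],
    [0.028, 0, -0.029, 0, 0.16, 0, -1],
    [0.031, 0, -0.033, 0, 0.2, 0, -1],
  ],
)

```text
time_s: 8.75
tcp_pos: [0.4783, 0.2979, 0.0696]
eef_rot: [179.7, 35.4, -159.7]
ft_force: [0.6, -0.5, -0.9]
opening: -0.0004
```

```bash
python3 look.py 9;  python3 - <<'E'
from h import *
s=manip.sense()
for dx,dz,t in [(-.04,.03,60),(-.05,.12,70)]:
    p=w2c(s['tcp_pos'])+np.array([dx,0,dz]);print([x.round(4).tolist() for x in delta(c2w(p),R_tool(np.radians(t)))])
E
```

```text
t 8.75 tcp [0.4783 0.2979 0.0696] case [-0.135  -0.0086  0.0696] tipcase [-0.124  -0.0085  0.0541]
d yaw 20.8 tilt 54.58 y.z 0.004 q [-30.   43.5 -22.4 143.1 141.5  47.3 -74.5] F [ 0.57 -0.54 -0.85] open -0.0004
[[0.0153, 0.0002, -0.0476], [0.0052, 0.0935, -0.0006]]
[[-0.0287, 0.0007, -0.1268], [0.0053, 0.268, -0.0002]]
```

View pics/w9c.png

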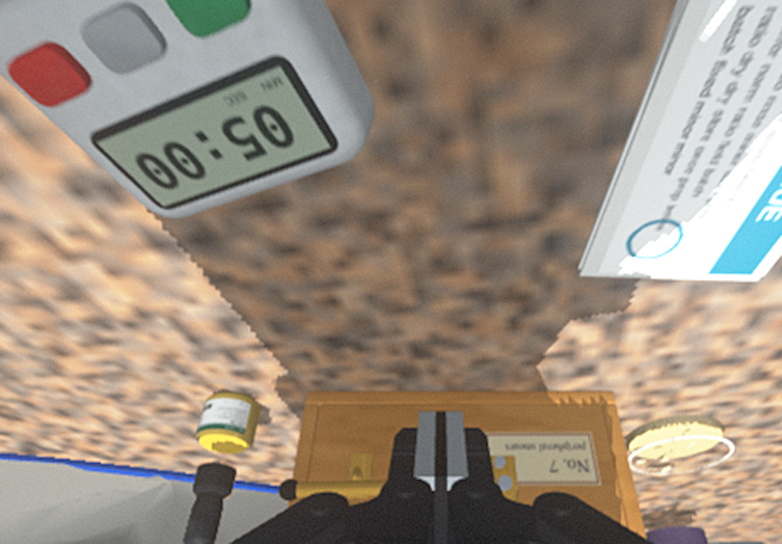

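The finger is out, about 35 mm in front of the lip. Backing off and up, clear of everything.

Emit:
arm_command(
  series=[
    [0.004, 0, -0.012, 0, 0.02, 0, -1],
    [0.008, 0, -0.024, 0, 0.045, 0, -1],
    [0.011, 0, -0.036, 0, 0.07, 0, -1],
    [0.013, 0, -0.048, 0, 0.09, 0, -1],
    [0.006, 0, -0.064, 0, 0.13, 0, -1],
    [-0.003, 0, -0.08, 0, 0.17, 0, -1],
    [-0.012, 0, -0.096, 0, 0.21, 0, -1],
    [-0.021, 0, -0.112, 0, 0.25, 0, -1],
    [-0.029, 0, -0.127, 0, 0.27, 0, -1],
    [-0.029, 0, -0.127, 0, 0.27, 0, -1],
  ],
)

```text
time_s: 9.63
tcp_pos: [0.4358, 0.2745, 0.1742]
eef_rot: [-178.9, 21.4, -159.6]
ft_force: [-0.0, 0.1, -0.5]
opening: 0.0002
```

```bash
python3 look.py 10
python3 - <<'E'
from h import *
c=manip.camera('top');save(c,'top10');W=cloud(c);np.save('topW10.npy',W)
cv2.imwrite('pics/top10c.png',cv2.resize(c['color'][140:270,210:440],None,fx=3.4,fy=3.4,interpolation=2))
A=W[...,:2]@e1-A0;B=W[...,:2]@e2-B0;Z=W[...,2]
m=(abs(A)<.05)&(abs(B)<.06)&(Z>.05)&(Z<.2);Q=W[m];mu=Q.mean(0);n=np.linalg.svd(Q-mu,full_matrices=False)[2][2];print('lid',len(Q),mu.round(4),(n*np.sign(n[2])).round(4),'tilt',np.arccos(abs(n[2])).round(4))
m=(Z>.09)&(Z<.105)&(abs(A)<.1)&(abs(B)<.1);print('lid A',A[m].min(),A[m].max(),'B',B[m].min(),B[m].max())
W0=np.load('topW.npy');d=abs(W0[...,2]-W[...,2])>.008
a=cv2.imread('pics/top0.png').astype(int);b=c['color'].astype(int)
E
```

```text
t 9.63 tcp [0.4358 0.2745 0.1742] case [-0.183  -0.0158  0.1742] tipcase [-0.1761 -0.0161  0.1565]
d yaw 17.32 tilt 68.61 y.z -0.018 q [-42.9  23.3  -1.7 137.2  88.5  10.2 -20.9] F [-0.02  0.09 -0.47] open 0.0002
lid 1408 [0.6018 0.3528 0.0978] [-6.e-04 -0.e+00  1.e+00] tilt 0.0006
lid A -0.08322803666549472 0.054486724947216736 B -0.07325003261723187 0.0773519357397886
```

View pics/w10c.png

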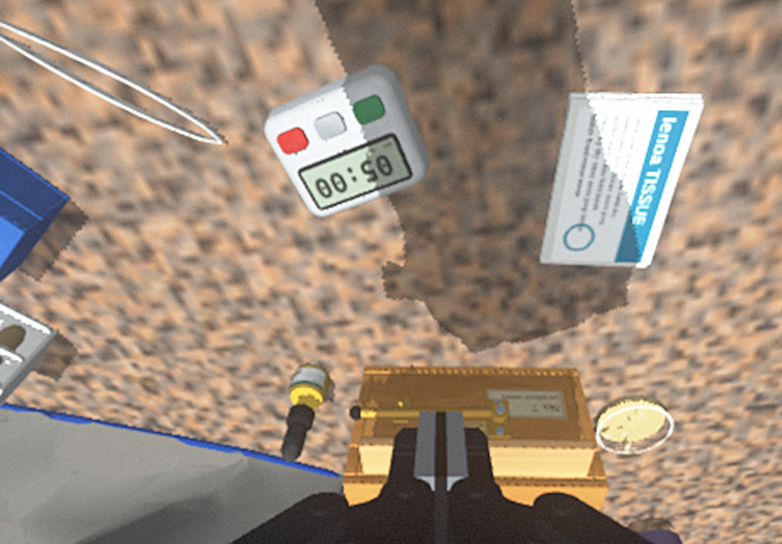

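View pics/top10c.png

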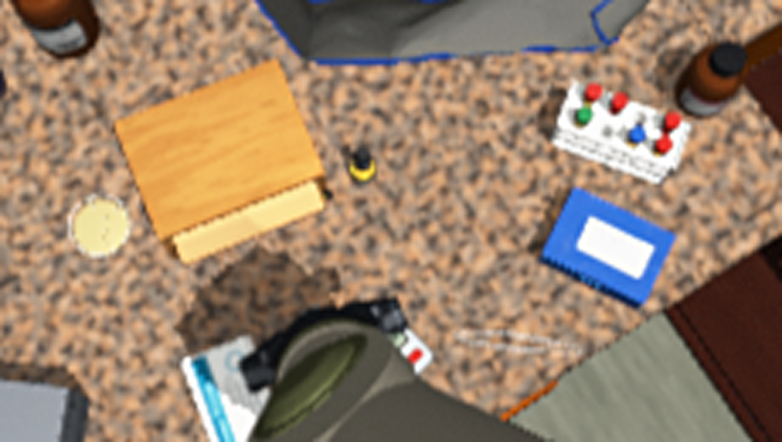

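The lid plane is level (0.0006 rad) at z = 0.098, the case stands within about 2 mm, the rod is folded, the bystanders are in place, and the hand is clear. I'll let the arm settle, then hand in.

Emit:
arm_command(
  series=[
    [0, 0, 0, 0, 0, 0, -1],
    [0, 0, 0, 0, 0, 0, -1],
    [0, 0, 0, 0, 0, 0, -1],
    [0, 0, 0, 0, 0, 0, -1],
    [0, 0, 0, 0, 0, 0, -1],
  ],
)

```text
time_s: 10.15
tcp_pos: [0.4362, 0.2747, 0.1732]
eef_rot: [-179.0, 21.3, -159.6]
ft_force: [-0.3, -0.5, 0.3]
opening: 0.0001
```

Run:
```python
from h import *
show();print(manip.sense()['dq'].round(2));print(manip.finish_job());
```

```text
t 10.15 tcp [0.4362 0.2747 0.1732] case [-0.1826 -0.0157  0.1732] tipcase [-0.1757 -0.016   0.1555]
d yaw 17.59 tilt 68.67 y.z -0.016 q [-42.8  23.5  -1.8 137.1  89.1  10.1 -21.5] F [-0.32 -0.49  0.33] open 0.0001
[-0.03 -0.28  0.06 -0.14 -0.73 -0.03  0.71]
the job is handed in; nothing more can be done
None
```

The lid of the wooden slide case is shut, the rod is folded, and the job is handed in at about 10 s. I slid the closed fingers in about 4 mm under the lip, left of the rod, and pushed right until the rod folded flat. The finger caught the lid at about 0.45 rad. I lowered it along the lip's arc at about 0.3 rad/s until it was shut, then withdrew forward and up.

**Last checks:**
- **Lid:** its top is level to 0.0006 rad at z = 0.098 m.
- **Rod:** the pictures show it lying flat along the case front.
- **Case:** its edges are within about 2 mm of the first fit, which is the camera's accuracy.
- **Bystanders:** those in view stand where they did, judged by eye only. In the last top view the arm covered part of the timer and lens tissue, but the wrist view showed both undisturbed.
- **Hand:** it stood about 9 cm in front of the lip with near-zero force. Readings during the job stayed around 1–2 N.

No check failed or disagreed. The lid angle and speed while lowering came from the finger path plus one depth check at 0.25 rad, not a direct reading.

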